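Unlock the needle cabinet

TASK

Take the key from its stand, feel gently for the keyway of the cabinet's lock and push the key fully home, then turn it clockwise until the hidden bolt lets go and the drawer springs open. Do not force the key: feel for the slot with a light touch. Leave the key in the lock, let go of it, and do not disturb the other things on the desk.

Things in the scene. Friction and masses are not known exactly. Their poses are not given: they have to be found in the camera images.
- key_grip (a point): centre of the flat steel bow (grip) of the only key: 34 mm wide (key x), 9 mm thick (key y: grip it across this), 40 mm high (key z). The key is 83 mm long, about 60 g, the same after a half turn about z, and starts upright in its stand, bow up; lift it straight up 40 mm or more to clear the stand
- key_tip (a point): centre of the key's lower end, 63 mm below key_grip along key z; same axes. From the tip up: a double-sided bit 18 mm wide (x), 5 mm thick (y), 12 mm high, its lowest 3 mm narrowed to 15 x 3 mm; then a round stem, 5 mm thick and 31 mm long; then the bow
- lock_mouth (a point): centre of the upper rim of the lock's round flared steel collar on the cabinet's top, 130 mm above the desk; axes as the cabinet's. The collar is 35 mm wide inside at the rim and 24 mm at the flat key plate 10 mm below the rim
- lock_plate (a point): centre of the key plate's upper face; cabinet's axes. In it one slot, 20.5 x 7.5 mm, centred here, its long side -17 to 86 degrees (-0.3 to 1.5 rad) anticlockwise, seen from above, of the cabinet's x; new each time, not measured. The bit enters within about 0.14 rad of it: press lightly (about 5 N) at one angle after another until it drops in. Plate 5 mm thick
- lock_floor (a point): centre of the floor under the slot, 29 mm below the rim, 19 mm below the plate's face: the tip stands here when fully home; only then can the key turn. The plug about the bit has up to 0.14 rad of play, turns clockwise only (seen from above), drags with 0.06 N m, stops at 1.0 rad; the bolt lets go at 0.8, so turn the key 0.95 to 1.15 rad from the slot. The plate then keeps the key in
- cabinet: small grey steel desk cabinet, fixed, 200 mm deep (x), 240 mm wide (y), 120 mm high, one drawer whose front faces the cabinet's -x; origin at the centre of its underside, right below the lock. It counts with its lock and drawer
- drawer (a joint): how far the drawer has come out of the cabinet, m: about 0 shut, 0.07 fully out. A spring (about 7 N) pushes it out as soon as the bolt lets go; it cannot be pulled out before that
- stand: black plastic key stand, fixed: foot 70 x 70 x 8 mm, block 50 x 50 mm up to 34 mm above the desk, with a 20.5 x 7.5 mm slot 26 mm deep in which the key stands; origin at the centre of its underside
- ink_bottle: black ink bottle, 52 mm across, 150 mm high; origin at the centre of its underside; to be left alone
- cup: black plastic cup with a wooden spatula in it, 74 mm across, 90 mm high (spatula 160 mm); origin at the centre of its underside; to be left alone
- power_unit: black power unit with a knob on top, 130 x 100 x 64 mm; origin at the centre of its underside; to be left alone
Not all that is in view belongs to the job. Of the things shaped like the part that bears key_grip, the bare steel one is meant.

How it is judged:
On the way, in this order (a step that is already met when the one before it is completed fails the run):
1. the key is fully home in the lock with the drawer still shut (z of key_tip in the frame of lock_mouth below -0.0262 m and horizontal distance between key_tip and lock_mouth below 0.006 m and value of joint drawer below 0.01 m), for 0.2 s.
2. the bolt has let go and the drawer has sprung open (value of joint drawer above 0.05 m and z of key_tip in the frame of lock_mouth below -0.022 m), for 0.2 s.
At the end, for the whole second after the job is handed in: the drawer stands open by more than 50 mm, the key is still in the lock (its tip more than 22 mm below the collar's rim and within 6 mm of the lock's axis, leaning less than 0.3 rad) and has been let go (all of step 2 and horizontal distance between key_tip and lock_mouth below 0.006 m and angle between key_tip's own z axis and vertical below 0.3 rad); the robot touches nothing.
It fails at once if the key or the robot pushes on the cabinet or its lock with more than 50 N (contact force between cabinet and anything else above 50 N).
It fails at once if the ink bottle is moved more than 20 mm or tipped (distance of ink_bottle from where it was at the start of the episode above 0.02 m or angle between ink_bottle's own z axis and vertical above 0.3 rad).
It fails at once if the cup is moved more than 20 mm or tipped (distance of cup from where it was at the start of the episode above 0.02 m or angle between cup's own z axis and vertical above 0.3 rad).
It fails at once if the power unit is moved more than 20 mm or tipped (distance of power_unit from where it was at the start of the episode above 0.02 m or angle between power_unit's own z axis and vertical above 0.3 rad).
It also fails if it takes over 72 s, if anything falls off the work surface, if the arm or the gripper's body presses on something with over 40 N, if the wrist force passes 120 N, or if a joint passes its speed limit or range.

ROBOT

A 6-joint arm with a two-finger parallel gripper is mounted at the origin on the work surface. World frame = base frame: x ahead of the robot, y to its left, z up, the work surface at z = 0. Lengths are in m, angles in rad, forces in N, time in s.
With the tool pointing down it reaches from about 0.275 to 1 m from the base axis. Payload 8.4 kg.
Tool frame: the origin (TCP) lies at the very end of the fingers, on their centre line; the grasp point (between the pads) lies 19 mm behind it; x points along the fingers, y is the direction in which the jaws open and shut, and the axes are right-handed (so a half turn about x gives the same grasp; the last joint's range is limited). The gripper opens to 85 mm and grips with 20 to 120 N. Pads are 22 mm wide; open, the fingers measure 114 mm over their backs; the gripper's body (76 mm by 85 mm) begins 54 mm behind the grasp point. The pads swing forward as they close: fully open they stand 13 mm farther back than shut.
Start: joints at [-1.165, 0.353, 1.633, -0, 1.155, -0.002], TCP at [0.248, -0.574, 0.231] pointing down, gripper open.
Joint ranges: [-2.63, 2.63], [-0.92, 2.1], [0.06, 2.66], [-1.3, 4.44], [0, 2.69], [-3.02, 3.02]. Speed limits (rad/s): [2.22, 2.22, 2.79, 3.14, 3.14, 3.14].

INTERFACE

Orientations are given as a unit quaternion [w, x, y, z].
In Python, from rig import robot, viewer, hand_in gives the robot as it stands.
- The arm moves only by the shell command python3 -m inch 'ROWS' [FORCE]. ROWS is JSON, a list of rows, each a list of 3 entries, a list of its own where there are three numbers: the gripper command: -1 is shut, 1 is fully open, values between are in proportion, then the shift along the tool's x, y, z in m, then the turn, a rotation vector about the tool's x, y, z in degrees. In form: [[hand, [x, y, z], [rx, ry, rz]], ...]. A call has 1 to 10 rows; each row shifts and turns the commanded pose from where the row before left it, along the tool's axes as they then stand; what a row does not reach is not made up. A row lasts 1/12 s, in which the tool goes at most 41.7 mm and 7.16 degrees, less where a joint would pass 70% of its speed; a pose out of reach is approached as far as the arm can. A call is refused whole if a number of a shift passes 0.0417 or a number of a turn 7.16, either way. A call with a gripper value outside its range is refused whole. The fingers move at their own pace and stop on an object; FORCE is the grip in N (left out, the last holds). Time passes only in rows, so rows that do not move let the fingers close. It gives the time, the measured TCP pose, the force and the opening at its end, in the units of the state.
- robot.get_obs(): the state, without advancing time (a new reading comes with each control period).
- viewer.read_camera(name): name is "side" or "top" or "wrist"; returns the picture (480x640x3 uint8, red, green, blue); there is no depth.
- viewer.camera_params(name): a dict with "fx", "fy", "cx", "cy" (pixels), "R" (3x3) and "t" (3): a world point X has camera coordinates R X + t; the wrist camera has in their place "hand_eye" (4x4, takes a point from camera to tool coordinates, whose origin is the TCP and whose axes are the tool frame's). Camera axes: x right, y down, z forward; pixel columns grow to the right and rows downward; lengths in m; the calibration is good to about 2 mm. A picture is of the moment at which its call begins: read the wrist's pose just before it. camera_params takes no time and is no camera call.
- hand_in(): hands the job in, once; it reports no verdict.
The state is a dict: "clock": time; "joint_pos": joint angles; "qvel": joint speeds; "joint_torque": joint torques, N m; "ee_pos": TCP position; "orientation": TCP orientation; "contact_force": force on the tool from outside, world axes, zero at the start; "torque": the same for the moment, N m; "opening": opening from 0.0 (shut) to 1.0 (fully open).
Only numpy, scipy, OpenCV 4.12 (cv2) and the standard library are available. Lean on these libraries where they do the work, as an engineer would, in place of code of your own. Each camera call takes 0.05 s, during which the arm holds its last target. There are 200 camera calls.

## Working session

There is one attempt and no reset: what is moved stays moved. The work goes in short steps, Python scripts to look and compute and a shell command to move; the robot and the scene stay as the last step left them, time stands still between calls to the robot, and variables do not carry over. Pictures are saved under pics/ and viewed, about 8 in all and at most 12, crops included, and the job is handed in when it is done.

```bash
mkdir -p pics; ls; python3 - <<'E'
from rig import robot, viewer
import cv2, json
for n in ("top","side"):
    im=viewer.read_camera(n); cv2.imwrite(f"pics/{n}0.png",im[:,:,::-1])
    p=viewer.camera_params(n); print(n,{k:(v.tolist() if hasattr(v,'tolist') else v) for k,v in p.items()})
print(viewer.camera_params("wrist"))
print(robot.get_obs())
E
```

```text
pics
top {'fx': 596.5199226955548, 'fy': 596.5199226955548, 'cx': 325.1318257300069, 'cy': 232.1553782939768, 'R': [[0.028789724396641295, -0.9993084752570887, 0.023531320585937973], [-0.9953704897939818, -0.030819973343555317, -0.09103690070730223], [0.0916991811111424, -0.02080145481583666, -0.9955694650103982]], 't': [-0.1747293217576768, 0.6130324591588998, 1.3811826282213153]}
side {'fx': 577.1712227177745, 'fy': 577.1712227177745, 'cx': 320.10646086564975, 'cy': 230.51584572499206, 'R': [[-0.8116824740319741, -0.5838711248648514, -0.016311679814999785], [-0.30942051178013513, 0.4534988113579366, -0.8358216167261159], [0.4954094349515894, -0.673374589397307, -0.548758739442895]], 't': [0.38841602868399844, 0.3343578746914908, 0.7939117654275887]}
{'fx': 359.19947469530626, 'fy': 359.19947469530626, 'cx': 321.41808958161823, 'cy': 244.03822504066977, 'hand_eye': array([[-3.77812671e-05, -3.29824155e-01,  9.44042385e-01,
        -1.42563007e-01],
       [ 9.99998890e-01, -1.41857578e-03, -4.55593244e-04,
         7.20067044e-04],
       [ 1.48946132e-03,  9.44041320e-01,  3.29823842e-01,
        -8.56431184e-02],
       [ 0.00000000e+00,  0.00000000e+00,  0.00000000e+00,
         1.00000000e+00]])}
{'clock': 0.1, 'joint_pos': array([-1.16540832e+00,  3.53575278e-01,  1.63403967e+00,  1.43912748e-05,
        1.15523487e+00, -2.36117188e-03]), 'qvel': array([ 0.00213696,  0.00029398, -0.00233729, -0.00108887, -0.00106669,
        0.00171382]), 'joint_torque': array([ 1.52341570e-03, -6.06355977e+01, -3.42821431e+01,  1.30884482e-04,
        3.99262353e-03,  7.81842857e-06]), 'ee_pos': array([ 0.24769798, -0.57335585,  0.23064762]), 'orientation': array([-0.14272605, -0.6923781 , -0.14359887,  0.6925469 ]), 'contact_force': array([-0.32729127, -0.7351446 , -0.22443697]), 'torque': array([-0.022867  ,  0.04015057,  0.02661674]), 'opening': 1.0011114051422514}
```

View pics/top0.png

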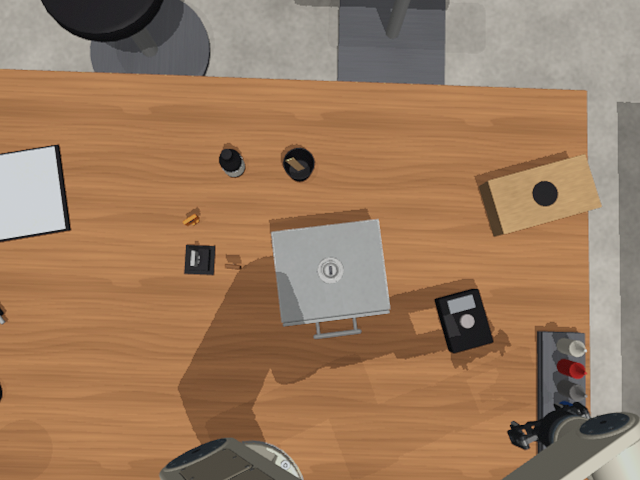

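View pics/side0.png

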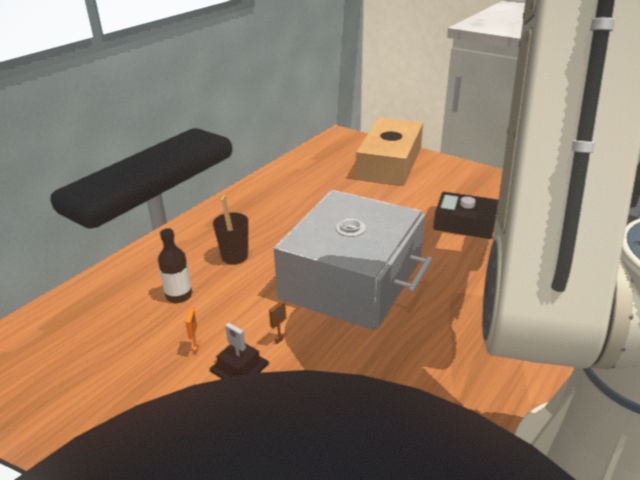

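The top view shows three key-like things: the bare steel bow in the black stand at (196,258), an orange one at (192,217) and a brown one at (233,265). I choose the steel one in the stand. The lock is at (330,270) in the top view and (350,227) in the side view. Next is a close crop to check.

```bash
python3 - <<'E'
import cv2, numpy as np
t=cv2.imread("pics/top0.png"); s=cv2.imread("pics/side0.png")
c=lambda im,x,y,w,h:cv2.resize(im[y-h//2:y+h//2,x-w//2:x+w//2],(400,300),interpolation=cv2.INTER_CUBIC)
cv2.imwrite("pics/crop1.png",np.vstack([np.hstack([c(t,200,259,48,36),c(t,330,270,48,36)]),np.hstack([c(s,238,345,80,60),c(s,350,227,48,36)])]))
E
cat > h.py <<'E'
import numpy as np, cv2
from rig import robot, viewer
from scipy.spatial.transform import Rotation as Ro
def ray(n,u,v,obs=None):
    p=viewer.camera_params(n); d=np.array([(u-p["cx"])/p["fx"],(v-p["cy"])/p["fy"],1.])
    if n!="wrist":
        R=np.array(p["R"]);t=np.array(p["t"]); return -R.T@t, R.T@d
    q=obs["orientation"]; Rt=Ro.from_quat([q[1],q[2],q[3],q[0]]).as_matrix(); H=np.array(p["hand_eye"])
    return Rt@H[:3,3]+obs["ee_pos"], Rt@H[:3,:3]@d
def plane(n,u,v,z,obs=None):
    o,d=ray(n,u,v,obs); return o+d*(z-o[2])/d[2]
def tri(*rs):
    A=0;b=0
    for o,d in rs:
        d=d/np.linalg.norm(d); P=np.eye(3)-np.outer(d,d); A=A+P; b=b+P@o
    return np.linalg.solve(A,b)
def tool(obs):
    q=obs["orientation"]; return Ro.from_quat([q[1],q[2],q[3],q[0]]).as_matrix()
E
```

```text
(no output)
```

View pics/crop1.png

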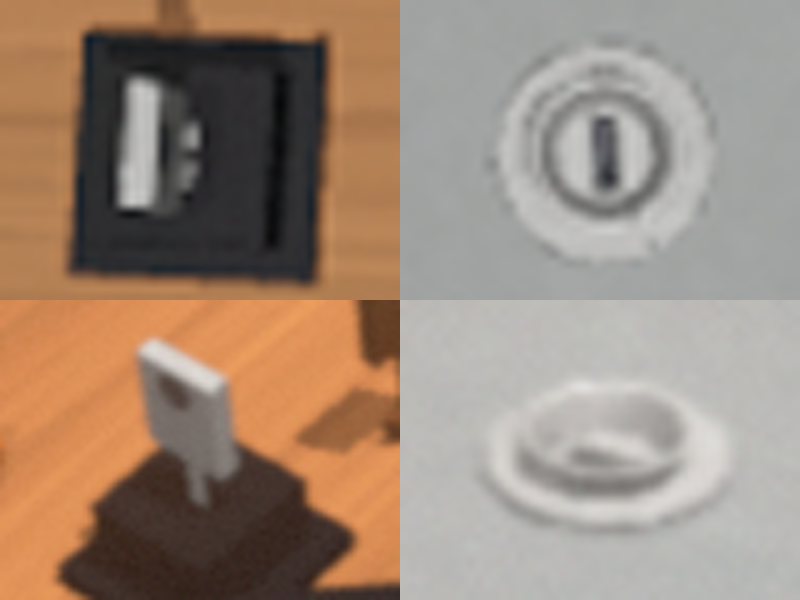

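```bash
python3 - <<'E'
from h import *
k=8.333
P=lambda x,y,z:plane("top",176+x/k,241+y/k,z)
L=lambda x,y,z:plane("top",306+(x-400)/k,252+y/k,z)
print("bow top plane",P(138,143,.091), "tri",tri(ray("top",192.6,258.2),ray("side",235.4,327.8)))
a,b=P(139,78,.091),P(132,208,.091); d=a-b; print("key ang",np.degrees(np.arctan2(d[1],d[0])),np.linalg.norm(d))
print("stand block foot ctr",P(198,155,.008))
print("lock",L(605,152,.12),L(605,152,.13),"tri",tri(ray("top",330.6,270.2),ray("side",350,224.6)), "rim outer",L(607,153,.125))
a,b=L(600,115,.12),L(608,190,.12); d=a-b; print("slot ang",np.degrees(np.arctan2(d[1],d[0])),np.linalg.norm(d))
# cabinet edges top z=.12 corners
c=[plane("top",*p,.12) for p in((273,234),(378,220),(389,313),(282,325))]
for i in range(4):
    d=c[(i+1)%4]-c[i]; print(np.degrees(np.arctan2(d[1],d[0])),np.linalg.norm(d))
print(np.mean(c,0))
o=robot.get_obs(); R=tool(o); print(R)
for n,u,v in(("ink",231,155),("cup",298,163)): print(n,plane("top",u,v,.1))
E
```

```text
bow top plane [0.54462752 0.14045967 0.091     ] tri [0.54376676 0.13999244 0.0892264 ]
key ang -0.261930847965477 0.03500895892402137
stand block foot ctr [0.54517384 0.13975672 0.008     ]
lock [ 0.52589038 -0.16892445  0.12      ] [ 0.52560658 -0.16860551  0.13      ] tri [ 0.52627555 -0.16836541  0.12730765] rim outer [ 0.5255013  -0.16929881  0.125     ]
slot ang 7.705902126923017 0.019893899274136737
-80.58749994031228 0.2349063533545781
-172.08434758280782 0.20631884154839467
97.91535385324318 0.23551493705258425
7.7185218692176445 0.20018258756289814
[ 0.52056376 -0.16913532  0.12      ]
[[-4.83693295e-04  3.96538400e-01 -9.18018008e-01]
 [ 1.16045822e-03 -9.18017275e-01 -3.96538694e-01]
 [-9.99999210e-01 -1.25712466e-03 -1.61274459e-05]]
ink [0.78044028 0.06346387 0.1       ]
cup [ 0.76716673 -0.08877452  0.1       ]
```

The crop confirms a bare steel bow standing in the black stand, and the lock plate shows a slot-like dark mark. I'll yaw first, then travel above the key.

```bash
python3 -m inch '[[0,[0,0,0],[5.85,0,0]],[0,[0,0,0],[5.85,0,0]],[0,[0,0,0],[5.85,0,0]],[0,[0,0,0],[5.85,0,0]]]' 30
python3 -m inch '[[0,[0,-0.0357,-0.0148],[0,0,0]],[0,[0,-0.0357,-0.0148],[0,0,0]],[0,[0,-0.0357,-0.0148],[0,0,0]],[0,[0,-0.0357,-0.0148],[0,0,0]],[0,[0,-0.0357,-0.0148],[0,0,0]],[0,[0,-0.0357,-0.0148],[0,0,0]],[0,[0,-0.0357,-0.0148],[0,0,0]],[0,[0,-0.0357,-0.0148],[0,0,0]],[0,[0,-0.0357,-0.0148],[0,0,0]],[0,[0,-0.0357,-0.0148],[0,0,0]]]'
python3 -m inch '[[0,[0,-0.0357,-0.0148],[0,0,0]],[0,[0,-0.0357,-0.0148],[0,0,0]],[0,[0,-0.0357,-0.0148],[0,0,0]],[0,[0,-0.0357,-0.0148],[0,0,0]],[0,[0,-0.0357,-0.0148],[0,0,0]],[0,[0,-0.0357,-0.0148],[0,0,0]],[0,[0,-0.0357,-0.0148],[0,0,0]],[0,[0,-0.0357,-0.0148],[0,0,0]],[0,[0,-0.0357,-0.0148],[0,0,0]],[0,[0,0,0],[0,0,0]]]'
python3 - <<'E'
from h import *
o=robot.get_obs(); im=viewer.read_camera("wrist"); cv2.imwrite("pics/w1.png",im[:,:,::-1])
print(o["ee_pos"],tool(o).round(3).tolist(),o["joint_pos"])
E
```

```text
clock: 0.43
ee_pos: [0.2478, -0.5735, 0.2308]
orientation: [0.002, -0.707, 0.002, 0.707]
contact_force: [0.5, 0.4, 0.1]
opening: 0.5
clock: 1.27
ee_pos: [0.3962, -0.215, 0.2312]
orientation: [0.0, -0.707, 0.0, 0.707]
contact_force: [0.5, -0.9, -0.2]
opening: 0.498
clock: 2.1
ee_pos: [0.5317, 0.1098, 0.2312]
orientation: [0.0, 0.708, 0.002, -0.706]
contact_force: [-0.5, -0.6, 1.0]
opening: 0.498
[0.53168964 0.10984868 0.23123207] [[0.002, 0.003, -1.0], [0.002, -1.0, -0.003], [-1.0, -0.002, -0.002]] [0.19975721 0.22463641 1.81104448 0.00215825 1.1037124  1.76705457]
```

View pics/w1.png

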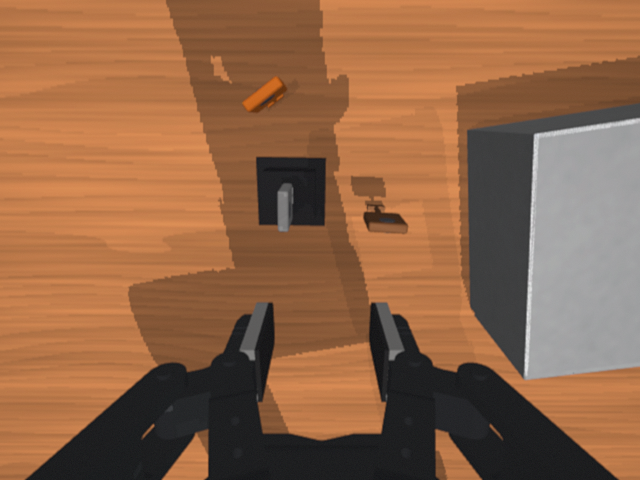

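The wrist view shows the steel key in its stand at about (285,205), the orange one at (265,95) and the brown one at (385,220); the jaws line up with its thickness. I'll move above it and down.

```bash
python3 -m inch '[[0,[0,-0.0152,-0.0062],[0,0,0]],[0,[0,-0.0152,-0.0062],[0,0,0]],[0,[0.03,0,0],[0,0,0]],[0,[0.03,0,0],[0,0,0]],[0,[0.03,0,0],[0,0,0]],[0,[0,0,0],[0,0,0]],[0,[0,0,0],[0,0,0]]]'
python3 - <<'E'
from h import *
o=robot.get_obs(); im=viewer.read_camera("wrist"); cv2.imwrite("pics/w2.png",im[100:430,140:500,::-1].repeat(1,0))
print(o["ee_pos"],tool(o).round(4).tolist())
p=viewer.camera_params("wrist");H=np.array(p["hand_eye"])
def proj(X):
    c=np.linalg.inv(H)@np.r_[tool(o).T@(np.array(X)-o["ee_pos"]),1]; return p["fx"]*c[0]/c[2]+p["cx"]-140,p["fy"]*c[1]/c[2]+p["cy"]-100
print([np.round(proj((.5443+dx,.1403+dy,.091)),1).tolist() for dx in(-.017,.017) for dy in(-.0045,.0045)])
E
```

```text
clock: 2.73
ee_pos: [0.5408, 0.1342, 0.1404]
orientation: [0.0, -0.706, 0.001, 0.708]
contact_force: [0.6, -0.1, -0.2]
opening: 0.502
[0.54081942 0.13418174 0.14038189] [[-0.0035, -0.0011, -1.0], [-0.0009, -1.0, 0.0011], [-1.0, 0.0009, 0.0035]]
[[178.1, 195.0], [163.0, 195.1], [177.8, 141.0], [161.8, 141.1]]
```

View pics/w2.png

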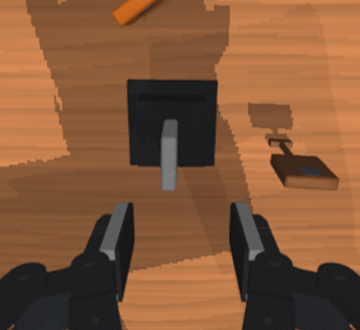

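```bash
python3 -m inch '[[0,[0,-0.006,-0.005],[0,0,0]],[0,[0,0,0],[0,0,0]],[0,[0.022,0,0],[0,0,0]],[0,[0.022,0,0],[0,0,0]],[0,[0.022,0,0],[0,0,0]],[0,[0.02,0,0],[0,0,0]],[0,[0,0,0],[0,0,0]],[0,[0,0,0],[0,0,0]]]'
python3 - <<'E'
from h import *
o=robot.get_obs(); im=viewer.read_camera("wrist"); cv2.imwrite("pics/w3.png",im[100:480,120:520,::-1])
print(o["ee_pos"],tool(o).round(4).tolist())
p=viewer.camera_params("wrist");H=np.array(p["hand_eye"])
def proj(X):
    c=np.linalg.inv(H)@np.r_[tool(o).T@(np.array(X)-o["ee_pos"]),1]; return p["fx"]*c[0]/c[2]+p["cx"]-120,p["fy"]*c[1]/c[2]+p["cy"]-100
print([np.round(proj((.5455+dx,.1403+dy,.091)),1).tolist() for dx in(-.017,.017) for dy in(-.0045,.0045)])
E
```

```text
clock: 3.45
ee_pos: [0.5472, 0.1409, 0.0558]
orientation: [0.0, -0.707, 0.0, 0.707]
contact_force: [0.3, 0.3, 0.3]
opening: 0.5
[0.5471653  0.140917   0.05577276] [[-0.0003, -0.0005, -1.0], [-0.0001, -1.0, 0.0005], [-1.0, 0.0001, 0.0003]]
[[214.3, 311.4], [190.5, 311.5], [215.3, 234.0], [189.3, 234.0]]
```

View pics/w3.png

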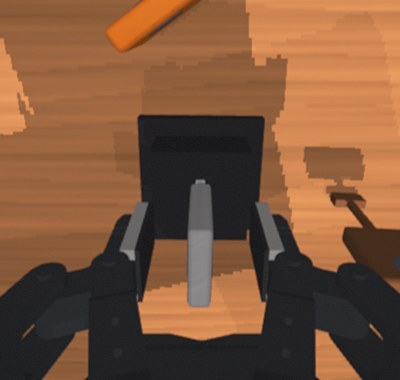

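The key stands midway between the jaws, with its top face at rows 231–307 and columns 189–213. I'll grip it.

```bash
python3 -m inch '[[0,[0.003,0,0],[0,0,0]],[-1,[0,0,0],[0,0,0]],[-1,[0,0,0],[0,0,0]],[-1,[0,0,0],[0,0,0]],[-1,[0,0,0],[0,0,0]],[-1,[0,0,0],[0,0,0]],[-1,[0,0,0],[0,0,0]]]' 60
python3 -m inch '[[-1,[-0.01,0,0],[0,0,0]],[-1,[-0.02,0,0],[0,0,0]],[-1,[-0.02,0,0],[0,0,0]],[-1,[-0.03,0,0],[0,0,0]],[-1,[-0.03,0,0],[0,0,0]],[-1,[-0.03,0,0],[0,0,0]],[-1,[-0.03,0,0],[0,0,0]],[-1,[0,0,0],[0,0,0]],[-1,[0,0,0],[0,0,0]]]'
python3 - <<'E'
from h import *
o=robot.get_obs(); im=viewer.read_camera("wrist"); cv2.imwrite("pics/w4.png",im[:,:,::-1])
s=viewer.read_camera("side"); cv2.imwrite("pics/s4.png",s[:,:,::-1])
print(o["ee_pos"],tool(o).round(4).tolist(),o["contact_force"])
E
```

```text
clock: 4.08
ee_pos: [0.5474, 0.1407, 0.0531]
orientation: [-0.0, 0.707, -0.0, -0.707]
contact_force: [0.0, -1.8, 6.1]
opening: 0.097
clock: 4.83
ee_pos: [0.5479, 0.1411, 0.2247]
orientation: [-0.001, 0.709, 0.0, -0.706]
contact_force: [-0.0, -0.3, -0.1]
opening: 0.099
[0.54788822 0.14110979 0.22472752] [[0.0041, -0.0006, -1.0], [0.0012, -1.0, 0.0006], [-1.0, -0.0012, -0.0041]] [-0.0435501  -0.28334324 -0.06320466]
```

```bash
python3 -m inch '[[-1,[0,0.0387,0.0072],[0,0,0]],[-1,[0,0.0387,0.0072],[0,0,0]],[-1,[0,0.0387,0.0072],[0,0,0]],[-1,[0,0.0387,0.0072],[0,0,0]],[-1,[0,0.0387,0.0072],[0,0,0]],[-1,[0,0.0387,0.0072],[0,0,0]],[-1,[0,0.0387,0.0072],[0,0,0]],[-1,[0,0.0387,0.0072],[0,0,0]],[-1,[0,0,0],[0,0,0]],[-1,[0,0,0],[0,0,0]]]'
python3 -m inch '[[-1,[0,0,0],[0,0,0]],[-1,[0,0,0],[0,0,0]]]'
python3 - <<'E'
from h import *
o=robot.get_obs(); im=viewer.read_camera("wrist"); cv2.imwrite("pics/w5.png",cv2.resize(im[120:360,160:480,::-1],(800,600),interpolation=cv2.INTER_CUBIC))
np.save("o5.npy",o,allow_pickle=True)
print(o["ee_pos"],tool(o).round(4).tolist(),o["contact_force"])
E
```

```text
clock: 5.77
ee_pos: [0.4877, -0.1703, 0.2208]
orientation: [0.002, -0.706, 0.001, 0.708]
contact_force: [0.7, 1.3, -0.4]
opening: 0.101
clock: 5.93
ee_pos: [0.4888, -0.1677, 0.2215]
orientation: [0.0, -0.707, -0.0, 0.708]
contact_force: [-1.0, 0.2, -1.2]
opening: 0.096
[ 0.4888498  -0.16766483  0.22150978] [[-0.0014, 0.0002, -1.0], [0.0009, -1.0, -0.0002], [-1.0, -0.0009, 0.0014]] [-0.9560295   0.24746348 -1.21563393]
```

View pics/w5.png

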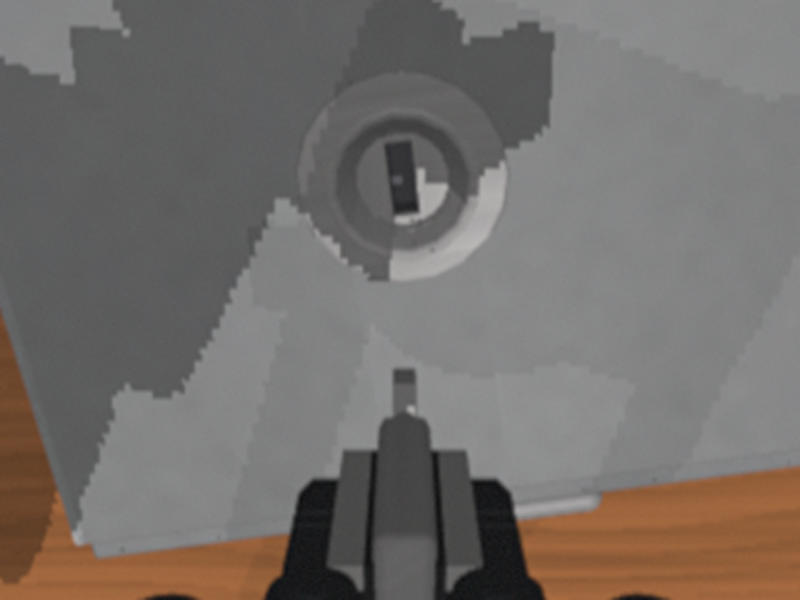

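The close view shows the slot centred near (402,178) in the crop, running from (398,141) to (406,214). The key bit's front end is at (404,370). I'll convert both.

```bash
python3 - <<'E'
from h import *
o=np.load("o5.npy",allow_pickle=True).item()
W=lambda u,v,z:plane("wrist",160+u/2.5,120+v/2.5,z,o)
a,b=W(398,141.5,.12),W(406,214.5,.12); d=a-b
print("slot",(a+b)/2,np.degrees(np.arctan2(d[1],d[0])),np.linalg.norm(d))
print("flange ctr",W(403,175,.122), "rim inner",W(403,178,.13))
zt=o["ee_pos"][2]-.045
print("bit front low edge",W(404,370,zt)," bit",W(404,385,zt+.003),"tcp",o["ee_pos"])
print("bow top ctr",W(404,510,zt+.083))
E
```

```text
slot [ 0.52751744 -0.16756925  0.12      ] 6.100059853630257 0.020260841690040596
flange ctr [ 0.52886113 -0.1678321   0.122     ] rim inner [ 0.5295911  -0.16784068  0.13      ]
bit front low edge [ 0.4947755  -0.16805876  0.17650978]  bit [ 0.49240836 -0.16805575  0.17950978] tcp [ 0.4888498  -0.16766483  0.22150978]
bow top ctr [ 0.50995142 -0.16806635  0.25950978]
```

```bash
python3 -m inch '[[-1,[0,-0.0005,-0.02],[0,0,0]],[-1,[0,0,-0.02],[0,0,0]],[-1,[0,0,0],[-7,0,0]],[-1,[0.01,0,0],[0,0,0]],[-1,[0.01,0,0],[0,0,0]],[-1,[0.01,0,0],[0,0,0]],[-1,[0.01,0,0],[0,0,0]],[-1,[0,0,0],[0,0,0]],[-1,[0,0,0],[0,0,0]],[-1,[0,0,0],[0,0,0]]]'
python3 - <<'E'
from h import *
o=robot.get_obs(); print(o["ee_pos"],tool(o).round(4).tolist(),o["contact_force"])
E
```

```text
clock: 6.82
ee_pos: [0.5291, -0.1684, 0.1823]
orientation: [-0.043, -0.706, -0.043, 0.706]
contact_force: [-0.1, 0.8, -0.6]
opening: 0.102
[ 0.52908363 -0.16841014  0.18231764] [[-0.0001, 0.1205, -0.9927], [0.0, -0.9927, -0.1205], [-1.0, -0.0, 0.0001]] [-0.14968501  0.82475962 -0.59103036]
```

```bash
python3 -m inch '[[-1,[0.005,-0.0006,0],[0,0,0]],[-1,[0.005,0,0],[0,0,0]],[-1,[0.002,0,0],[0,0,0]],[-1,[0,0,0],[0,0,0]],[-1,[0,0,0],[0,0,0]]]'
python3 -m inch '[[-1,[0.002,0,0],[0,0,0]],[-1,[0.002,0,0],[0,0,0]],[-1,[0,0,0],[0,0,0]],[-1,[0,0,0],[0,0,0]]]'
python3 -m inch '[[-1,[0.001,0,0],[0,0,0]],[-1,[0.001,0,0],[0,0,0]],[-1,[0,0,0],[0,0,0]],[-1,[0,0,0],[0,0,0]]]'
```

```text
clock: 7.23
ee_pos: [0.5289, -0.1677, 0.1701]
orientation: [-0.043, -0.706, -0.043, 0.706]
contact_force: [-0.6, -0.7, 0.5]
opening: 0.096
clock: 7.57
ee_pos: [0.529, -0.1677, 0.1662]
orientation: [-0.043, -0.706, -0.043, 0.706]
contact_force: [0.7, 0.0, 0.2]
opening: 0.093
clock: 7.9
ee_pos: [0.529, -0.1677, 0.1642]
orientation: [-0.043, -0.706, -0.043, 0.706]
contact_force: [0.2, 0.1, 0.3]
opening: 0.093
```

Still no contact. I'll continue in small steps and watch the force.

```bash
python3 -m inch '[[-1,[0.001,0,0],[0,0,0]],[-1,[0.001,0,0],[0,0,0]],[-1,[0,0,0],[0,0,0]]]'
python3 -m inch '[[-1,[0.001,0,0],[0,0,0]],[-1,[0,0,0],[0,0,0]]]'
python3 -m inch '[[-1,[0.001,0,0],[0,0,0]],[-1,[0,0,0],[0,0,0]]]'
```

```text
clock: 8.15
ee_pos: [0.5289, -0.1677, 0.1621]
orientation: [-0.043, -0.706, -0.043, 0.706]
contact_force: [0.6, 0.7, -0.3]
opening: 0.099
clock: 8.32
ee_pos: [0.529, -0.1677, 0.1611]
orientation: [-0.043, -0.706, -0.043, 0.706]
contact_force: [-0.2, -0.0, -0.7]
opening: 0.094
clock: 8.48
ee_pos: [0.529, -0.1677, 0.1602]
orientation: [-0.043, -0.706, -0.043, 0.706]
contact_force: [0.2, 0.6, -1.1]
opening: 0.097
```

```bash
python3 -m inch '[[-1,[0.001,0,0],[0,0,0]],[-1,[0.001,0,0],[0,0,0]],[-1,[0,0,0],[0,0,0]]]'
python3 -m inch '[[-1,[0.001,0,0],[0,0,0]],[-1,[0.001,0,0],[0,0,0]],[-1,[0,0,0],[0,0,0]]]'
python3 -m inch '[[-1,[0.001,0,0],[0,0,0]],[-1,[0.001,0,0],[0,0,0]],[-1,[0,0,0],[0,0,0]]]'
```

```text
clock: 8.73
ee_pos: [0.5289, -0.1677, 0.1581]
orientation: [-0.043, -0.706, -0.043, 0.706]
contact_force: [0.9, -0.2, -0.9]
opening: 0.098
clock: 8.98
ee_pos: [0.5289, -0.1677, 0.1561]
orientation: [-0.043, -0.706, -0.043, 0.706]
contact_force: [-0.7, -0.1, -0.4]
opening: 0.096
clock: 9.23
ee_pos: [0.5289, -0.1677, 0.1541]
orientation: [-0.043, -0.706, -0.043, 0.706]
contact_force: [-0.4, 0.7, -0.4]
opening: 0.105
```

The key has dropped freely through the slot. I'll go on to the floor gently.

```bash
python3 -m inch '[[-1,[0.001,0,0],[0,0,0]],[-1,[0.001,0,0],[0,0,0]],[-1,[0.001,0,0],[0,0,0]],[-1,[0.001,0,0],[0,0,0]],[-1,[0.001,0,0],[0,0,0]],[-1,[0,0,0],[0,0,0]]]'
python3 -m inch '[[-1,[0.001,0,0],[0,0,0]],[-1,[0.001,0,0],[0,0,0]],[-1,[0,0,0],[0,0,0]]]'
python3 -m inch '[[-1,[0.001,0,0],[0,0,0]],[-1,[0,0,0],[0,0,0]],[-1,[0,0,0],[0,0,0]]]'
```

```text
clock: 9.73
ee_pos: [0.5289, -0.1677, 0.149]
orientation: [-0.043, -0.706, -0.043, 0.706]
contact_force: [0.1, -0.1, -0.3]
opening: 0.098
clock: 9.98
ee_pos: [0.5289, -0.1677, 0.1471]
orientation: [-0.043, -0.706, -0.043, 0.706]
contact_force: [-0.4, 0.1, -1.2]
opening: 0.097
clock: 10.23
ee_pos: [0.529, -0.1677, 0.1463]
orientation: [-0.043, -0.706, -0.043, 0.706]
contact_force: [-0.0, -1.1, -0.9]
opening: 0.1
```

```bash
python3 -m inch '[[-1,[0.0006,0,0],[0,0,0]],[-1,[0,0,0],[0,0,0]],[-1,[0,0,0],[0,0,0]]]'
python3 -m inch '[[-1,[0.0006,0,0],[0,0,0]],[-1,[0,0,0],[0,0,0]],[-1,[0,0,0],[0,0,0]]]'
python3 -m inch '[[-1,[0.0006,0,0],[0,0,0]],[-1,[0,0,0],[0,0,0]],[-1,[0,0,0],[0,0,0]]]'
```

```text
clock: 10.48
ee_pos: [0.5292, -0.1678, 0.1461]
orientation: [0.043, 0.706, 0.043, -0.706]
contact_force: [-1.1, 0.0, 4.3]
opening: 0.097
clock: 10.73
ee_pos: [0.5293, -0.1678, 0.1459]
orientation: [0.043, 0.706, 0.043, -0.706]
contact_force: [-2.5, -0.1, 9.8]
opening: 0.098
clock: 10.98
ee_pos: [0.5294, -0.1678, 0.1458]
orientation: [0.043, 0.706, 0.043, -0.706]
contact_force: [-3.0, 1.6, 14.8]
opening: 0.099
```

The floor is reached at TCP z 0.146, as predicted. I'll ease off slightly and turn clockwise in stages.

```bash
python3 -m inch '[[-1,[-0.0008,0,0],[0,0,0]],[-1,[0,0,0],[3,0,0]],[-1,[0,0,0],[3,0,0]],[-1,[0,0,0],[3,0,0]],[-1,[0,0,0],[3,0,0]],[-1,[0,0,0],[0,0,0]]]'
python3 -c "
from rig import robot; o=robot.get_obs(); print(o['contact_force'],o['torque'])"
python3 -m inch '[[-1,[0,0,0],[3,0,0]],[-1,[0,0,0],[3,0,0]],[-1,[0,0,0],[3,0,0]],[-1,[0,0,0],[3,0,0]],[-1,[0,0,0],[0,0,0]]]'
python3 -c "
from rig import robot; o=robot.get_obs(); print(o['contact_force'],o['torque'])"
```

```text
clock: 11.48
ee_pos: [0.5295, -0.1673, 0.146]
orientation: [-0.032, 0.707, -0.032, -0.706]
contact_force: [-0.8, 3.9, 7.1]
opening: 0.099
[-0.76959388  3.86770582  7.12462283] [0.66347014 0.19488915 0.08273575]
clock: 11.9
ee_pos: [0.5295, -0.1677, 0.146]
orientation: [-0.106, 0.7, -0.106, -0.699]
contact_force: [-1.4, 0.2, 8.0]
opening: 0.101
[-1.44343574  0.18641673  7.9701527 ] [0.27693901 0.23793325 0.13173594]
```

Torque about z is small and the forces are light, so I'll carry on: 24° done, 60° wanted.

```bash
python3 -m inch '[[-1,[0,0,0],[4,0,0]],[-1,[0,0,0],[4,0,0]],[-1,[0,0,0],[4,0,0]],[-1,[0,0,0],[4,0,0]],[-1,[0,0,0],[0,0,0]]]'
python3 -c "
from rig import robot; o=robot.get_obs(); print(o['contact_force'],o['torque'])"
python3 -m inch '[[-1,[0,0,0],[4,0,0]],[-1,[0,0,0],[4,0,0]],[-1,[0,0,0],[4,0,0]],[-1,[0,0,0],[4,0,0]],[-1,[0,0,0],[4,0,0]],[-1,[0,0,0],[0,0,0]],[-1,[0,0,0],[0,0,0]],[-1,[0,0,0],[0,0,0]]]'
python3 - <<'E'
from h import *
o=robot.get_obs(); print(o['contact_force'],o['torque'],tool(o).round(3).tolist())
t=viewer.read_camera("top")[:,:,::-1]; s=viewer.read_camera("side")[:,:,::-1]
cv2.imwrite("pics/chk.png",np.hstack([cv2.resize(t[180:420,220:460],(400,400)),cv2.resize(s[140:340,260:460],(400,400))]))
E
```

```text
clock: 12.32
ee_pos: [0.5293, -0.1682, 0.146]
orientation: [-0.202, 0.678, -0.203, -0.677]
contact_force: [-3.2, -1.4, 7.6]
opening: 0.097
[-3.19596301 -1.42507214  7.58275791] [-0.23974985  0.50169436  0.0613071 ]
clock: 12.98
ee_pos: [0.5289, -0.1686, 0.146]
orientation: [-0.315, 0.633, -0.316, -0.633]
contact_force: [-4.7, -2.8, 9.8]
opening: 0.099
[-4.70632625 -2.84034291  9.76442282] [-0.75865205  0.83631519 -0.0053675 ] [[-0.0, -0.799, -0.602], [-0.002, -0.602, 0.799], [-1.0, 0.001, -0.001]]
```

View pics/chk.png

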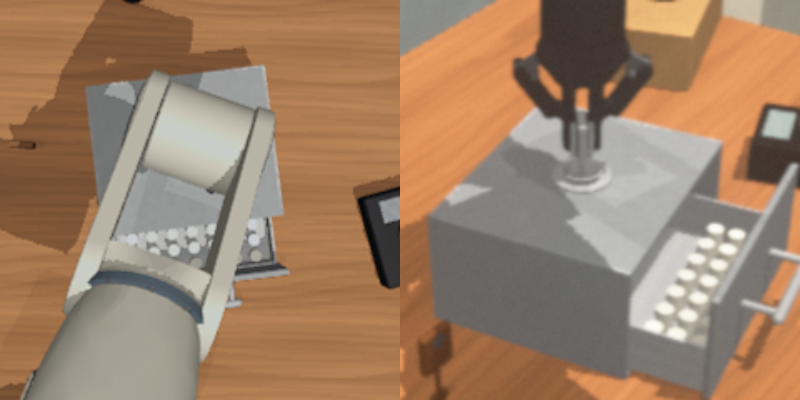

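Both views show the drawer sprung fully open with the key upright in the collar. I'll release, rise and check.

```bash
python3 -m inch '[[-0.6,[0,0,0],[0,0,0]],[-0.3,[0,0,0],[0,0,0]],[0,[0,0,0],[0,0,0]],[0,[0,0,0],[0,0,0]],[0,[0,0,0],[0,0,0]],[0,[0,0,0],[0,0,0]]]'
python3 -m inch '[[0,[-0.01,0,0],[0,0,0]],[0,[-0.02,0,0],[0,0,0]],[0,[-0.03,0,0],[0,0,0]],[0,[-0.03,0,0],[0,0,0]],[0,[-0.03,0,0],[0,0,0]],[0,[0,0,0],[0,0,0]],[0,[0,0,0],[0,0,0]],[0,[0,0,0],[0,0,0]],[0,[0,0,0],[0,0,0]]]'
python3 - <<'E'
from h import *
w=viewer.read_camera("wrist")[:,:,::-1]; s=viewer.read_camera("side")[:,:,::-1]
cv2.imwrite("pics/chk2.png",np.hstack([cv2.resize(w,(400,300)),cv2.resize(s[140:290,260:460],(400,300))]))
E
```

```text
clock: 13.58
ee_pos: [0.529, -0.1676, 0.1451]
orientation: [0.316, -0.633, 0.316, 0.633]
contact_force: [0.2, 0.1, -0.2]
opening: 0.5
clock: 14.33
ee_pos: [0.5283, -0.1675, 0.2643]
orientation: [0.316, -0.632, 0.316, 0.633]
contact_force: [0.3, 0.2, -0.1]
opening: 0.502
```

View pics/chk2.png

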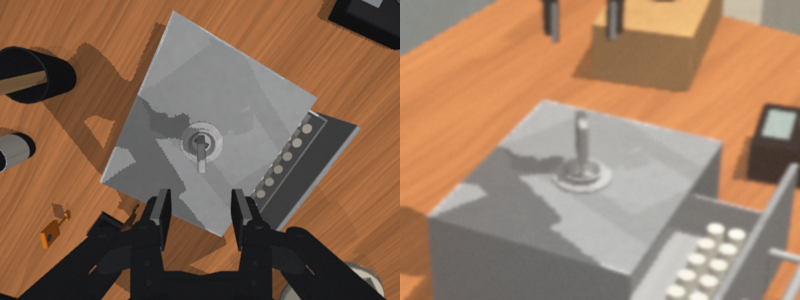

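The key stands upright in the lock, released. The drawer is open and the gripper is clear of everything, so I'm handing in.

```bash
python3 -c "
from rig import hand_in; print(hand_in())"
```

```text
the job is handed in; nothing more can be done
None
```

The drawer is open and the key is in the lock and released. I handed in at about 14 s on the robot's clock; `hand_in()` gave no verdict.

- **Key and slot:** I took the bare steel key from the black stand. The slot showed in the wrist picture at about 6–8° in world axes, in line with the cabinet's x. The key went in at 7° on the first try, so no angle search was needed.
- **Insertion:** There was no noticeable force until the floor, which came at TCP z 0.146 m as predicted. The push there peaked at about 15 N.
- **Turn:** I turned the tool 60° (1.05 rad) clockwise, with about 11 N at most in the readings. The side and top views then showed the drawer out.
- **Last check:** After letting go and rising 120 mm, the pictures show the key upright in the collar and the drawer open. The gripper is clear, and the wrist reads under 0.5 N.
- **Disagreements and limits:** The top and wrist cameras differed by 1.5–3 mm and 1.6° on the lock, which did no harm. I judged the drawer opening and the key's depth from pictures and TCP height, not directly. I did not re-measure the bottle, cup or power unit, but nothing went near them.

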